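# Gather vial caps in the corner of a tote

## Task

One vial cap has been left on the bench: put it into the pale grey tote with the other three while the tote stands flat, and let go of it. Then take the tote by its upright grip tab, lift it clear of the bench, just a few centimetres, and tip it about 35 degrees so that all four caps slide together into the corner opposite the tab; finish while holding the tote still in the air like this, and do not put it down or let go. Leave the jar, the keypad and the holder where they are.

Things in the scene. Friction and masses are not known exactly. Their poses are not given: they have to be found in the camera images.
- tote: Open pale grey plastic tote, loose on the bench, 180 mm (its x) by 140 mm (its y), walls 42 mm high, walls and floor 3 mm thick, 150 to 300 g. Origin: centre of its underside; z up out of its mouth. An upright grip tab stands across its (+x, +y) corner, which points roughly away from the robot. Caps must gather in the (-x, -y) corner, diagonally across from the tab.
- tote_tab (a point): Middle of the free part of the grip tab, at (69, 49, 66) mm in the tote's frame, axes as the tote's. The tab is a flat plate at 45 degrees to the walls: 8 mm thick along the tote's (1, 1, 0) direction, 46 mm wide along (1, -1, 0), its top 86 mm above the underside, 44 mm above the rim. The fingers hold it well with a firm grip (about 100 N).
- tote_corner (a point): Inside bottom corner where the caps must gather, diagonally across from the tab, at (-87, -67, 3) mm in the tote's frame. The inside is slick: caps begin to slide at about 10 to 12 degrees, and at 35 degrees of tilt down the tote's (-1, -1, 0) direction all run into this corner within two seconds.
- tote_foot (a point): Outside bottom corner below it, at (-90, -70, 0) mm in the tote's frame: the tote's lowest point when it is tipped.
- stray: Black ribbed plastic vial cap, a solid disc 24 mm in diameter and 20 mm tall, 15 g, standing alone on the bench to the left or right of the tote. Origin: centre of its underside; z is its axis. Slick plastic: inside the tote it slides like the others.
- cap0: Black ribbed plastic vial cap, a solid disc 24 mm in diameter and 20 mm tall, 15 g, standing on the tote's floor away from the corner at the start. Origin: centre of its underside; z is its axis. Slick plastic: inside the tote it slides like the others.
- cap1: Black ribbed plastic vial cap, a solid disc 24 mm in diameter and 20 mm tall, 15 g, standing on the tote's floor away from the corner at the start. Origin: centre of its underside; z is its axis. Slick plastic: inside the tote it slides like the others.
- cap2: Black ribbed plastic vial cap, a solid disc 24 mm in diameter and 20 mm tall, 15 g, standing on the tote's floor away from the corner at the start. Origin: centre of its underside; z is its axis. Slick plastic: inside the tote it slides like the others.
- reagent: Bystander: small closed reagent jar with a black cap, 54 mm in diameter, 85 mm tall, 180 g, standing on the other side of the tote from the stray cap. Origin: centre of its underside.
- keypad: Bystander: black handheld keypad terminal lying on the bench beyond the tote to the left, 200 by 85 by 30 mm. Origin: centre of its underside; x along its length.
- holder: Bystander: black and clear plastic stand for the keypad, 120 by 110 mm, about 115 mm tall, on the bench beyond the tote to the right. Origin: centre of its base's underside.
There are look-alikes about, which are no part of the job. Of the things shaped like the tote, the grey one is meant.

How it is judged:
On the way, in this order (a step that is already met when the one before it is completed fails the run):
1. the stray cap lies in the tote, let go, with the tote flat on the bench (x of stray in the frame of tote between -0.088 and 0.088 m and y of stray in the frame of tote between -0.068 and 0.068 m and z of stray in the frame of tote between -0.002 and 0.035 m and angle between tote's own z axis and vertical below 0.1 rad and height (world z) of tote below 0.01 m and contact force between the fingers and stray below 0.1 N), for 0.2 s.
2. the tote is held in the air, tipped, with all four caps in the corner opposite the tab (angle between tote's own z axis and vertical between 0.4 and 0.95 rad and height (world z) of tote_foot between 0.012 and 0.15 m and contact force between the fingers and tote above 1 N and distance between each of cap0, cap1, cap2, stray and tote_corner below 0.09 m), for 0.3 s.
At the end, for the whole second after the job is handed in: The gripper holds the tote still (under 30 mm/s), its lowest corner 12 to 150 mm above the bench, tipped 23 to 54 degrees from level, and all four caps have their undersides' centres within 90 mm of the inside bottom corner opposite the tab (all of step 2 and linear speed of tote below 0.03 m/s and angular speed of tote below 0.15 rad/s); the arm keeps its last pose, push and grip.
It fails at once if the jar is moved by more than 25 mm (distance of reagent from where it was at the start of the episode above 0.025 m).
It fails at once if the keypad is moved by more than 25 mm (distance of keypad from where it was at the start of the episode above 0.025 m).
It fails at once if the holder is moved by more than 25 mm (distance of holder from where it was at the start of the episode above 0.025 m).
It also fails if it takes over 51 s, if anything falls off the work surface, if the arm or the gripper's body presses on something with over 40 N, if the wrist force passes 120 N, or if a joint passes its speed limit or range.

## Robot

A 7-joint arm with a two-finger parallel gripper is mounted at the origin on the work surface. World frame = base frame: x ahead of the robot, y to its left, z up, the work surface at z = 0. Lengths are in m, angles in rad, forces in N, time in s.
With the tool pointing down it reaches from about 0.425 to 0.925 m from the base axis. Payload 6.8 kg.
Tool frame: the origin (TCP) lies at the very end of the fingers, on their centre line; the grasp point (between the pads) lies 19 mm behind it; z points along the fingers, y is the line along which they close (so a half turn about z gives the same grasp; the last joint's range is limited). The gripper opens to 85 mm and grips with 20 to 120 N. Pads are 22 mm wide; open, the fingers measure 114 mm over their backs; the gripper's body (76 mm by 85 mm) begins 54 mm behind the grasp point. The pads swing forward as they close: fully open they stand 13 mm farther back than shut.
Start: joints at [1.202, 0.477, 0.022, 1.555, -0.011, 1.109, -0.083], TCP at [0.174, -0.652, 0.231] pointing down, gripper open.
Joint ranges: [-2.96, 2.96], [-0.34, 2.1], [-1.41, 1.46], [0.24, 2.44], [-1.37, 4.51], [0.17, 1.92], [-2.96, 2.96]. Speed limits (rad/s): [2.39, 2.39, 3.14, 3.14, 3.14, 3.14, 3.14].

## Interface

Orientations are given as a unit quaternion [w, x, y, z].
In Python, from station import bot gives the robot as it stands. The module is installed in compiled form; this text tells all that it offers.
- The arm moves only by the shell command python3 -m jog 'ROWS' [OPENING] [FORCE]. ROWS is JSON, a list of rows, each a list of 4 numbers: the shift along the tool's x, y, z in cm, then the turn about the tool's z in rad. In form: [[x, y, z, spin], ...]. A call has 1 to 20 rows; each row is the pose to reach, as a shift and turn from the pose commanded when the call began, along the tool's axes at that moment; what a row does not reach only later rows make up. A row lasts 1/12 s, in which the tool goes at most 41.7 mm and 7.16 degrees, less where a joint would pass 70% of its speed; a pose out of reach is approached as far as the arm can. A call with a gripper value outside its range is refused whole. OPENING is the closure, from -1 (fully open) to 1 (shut), set as the call begins (- or left out, the last holds). The fingers move at their own pace and stop on an object; FORCE is the grip in N (left out, the last holds). Time passes only in rows, so rows that repeat a pose let the fingers close. It gives the time, the measured TCP pose, the force, the opening and the grip force at its end, in the units of the state.
- bot.get_obs(): the state, without advancing time (a new reading comes with each control period).
- bot.read_camera(name): name is "scene" or "top" or "wrist"; returns a dict with "pixels" (480x640x3 uint8, red, green, blue), "depth" (480x640 float32, m along the optical axis (not along the pixel's ray), 0 where there is no reading), "fovy" (degrees; the focal length in pixels is half the picture's height over the tangent of half this angle, whatever the lens; pixels are square), "cx", "cy" (the principal point, pixels), "distortion" ([k1, k2, p1, p2, k3] as OpenCV has them; the pictures are not rectified), "pose" (4x4, takes a point from camera to world coordinates). Camera axes: x right, y down, z forward; pixel columns grow to the right and rows downward; lengths in m; the calibration is good to about 2 mm. A picture is of the moment at which its call begins.
- bot.hand_in(): hands the job in; it is judged then, once.
The state is a dict: "t": time; "q": joint angles; "joint_vel": joint speeds; "joint_torque": joint torques, N m; "eef_pos": TCP position; "tool_rot": TCP orientation; "contact_force": force on the tool from outside, world axes, zero at the start; "torque": the same for the moment, N m; "gripper_width": opening from 0.0 (shut) to 1.0 (fully open); "grasp_force": force on a finger pad.
Only numpy, scipy, OpenCV 4.12 (cv2) and the standard library are available. Lean on these libraries where they do the work, as an engineer would, in place of code of your own. Each camera call takes 0.05 s, during which the arm holds its last target. There are 200 camera calls.

## Working session

There is one attempt and no reset: what is moved stays moved. The work goes in short steps, Python scripts to look and compute and a shell command to move; the robot and the scene stay as the last step left them, time stands still between calls to the robot, and variables do not carry over. Pictures are saved under pics/ and viewed, at most 10 in all, crops included, and the job is handed in when it is done.

```bash
mkdir -p pics; cat >h.py <<'E'
import cv2,numpy as np
from station import bot
def K(c):
    f=240/np.tan(np.radians(c["fovy"])/2); return np.array([[f,0,c["cx"]],[0,f,c["cy"]],[0,0,1]])
def ray(c,uv,z):
    "pixels -> world points on plane z"
    n=cv2.undistortPoints(np.float64(uv).reshape(-1,1,2),K(c),np.array(c["distortion"])).reshape(-1,2)
    P=np.array(c["pose"]); d=np.c_[n,np.ones(len(n))]@P[:3,:3].T; o=P[:3,3]
    return o+d*((z-o[2])/d[:,2])[:,None]
def cloud(c):
    v,u=np.mgrid[:480,:640]; n=cv2.undistortPoints(np.float64(np.c_[u.ravel(),v.ravel()]).reshape(-1,1,2),K(c),np.array(c["distortion"])).reshape(-1,2)
    P=np.array(c["pose"]); d=c["depth"].reshape(-1,1)
    return ((np.c_[n,np.ones(len(n))]*d)@P[:3,:3].T+P[:3,3]).reshape(480,640,3)
def save(c,name,box=None,k=1):
    p=c["pixels"][...,::-1]
    if box: p=p[box[1]:box[3],box[0]:box[2]]
    cv2.imwrite("pics/"+name,cv2.resize(p,None,fx=k,fy=k,interpolation=cv2.INTER_CUBIC))
E
python3 - <<'E'
from h import *
import pickle
o=bot.get_obs(); print({k:np.round(v,3).tolist() for k,v in o.items()})
C={n:bot.read_camera(n) for n in("scene","top")}
for n,c in C.items(): save(c,n+"0.png"); print(n,np.round(c["pose"],3).tolist(),c["fovy"])
pickle.dump(C,open("c0.pkl","wb"))
E
```

```text
{'t': 0.0, 'q': [1.202, 0.478, 0.022, 1.556, -0.011, 1.109, -0.083], 'joint_vel': [-0.0, -0.001, 0.001, 0.001, -0.001, 0.001, 0.0], 'joint_torque': [-0.0, -59.646, 1.608, -28.12, 0.012, 0.009, -0.0], 'eef_pos': [0.174, -0.652, 0.23], 'tool_rot': [-0.001, 0.992, 0.13, -0.0], 'contact_force': [-0.205, 0.331, -0.133], 'torque': [-0.005, 0.054, -0.015], 'grasp_force': 0.0, 'gripper_width': 0.997}
scene [[-0.21, 0.608, -0.766, 1.147], [0.978, 0.144, -0.153, 0.124], [0.017, -0.781, -0.624, 0.614], [0.0, 0.0, 0.0, 1.0]] 57.26577070043354
top [[-0.018, -0.986, 0.168, 0.335], [-1.0, 0.014, -0.021, 0.008], [0.019, -0.168, -0.986, 0.969], [0.0, 0.0, 0.0, 1.0]] 57.21308645008327
```

View pics/top0.png

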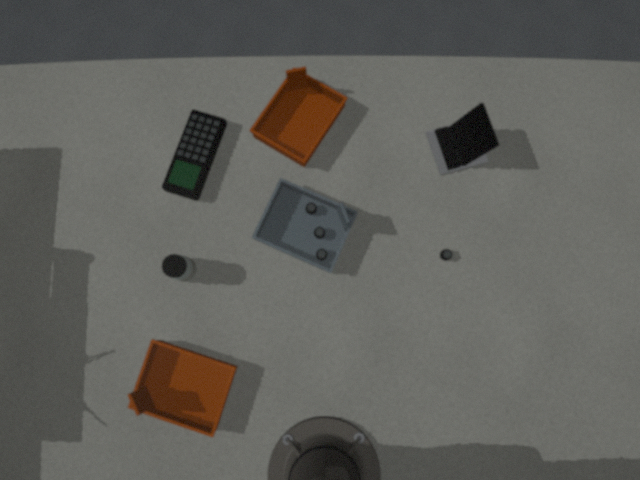

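View pics/scene0.png

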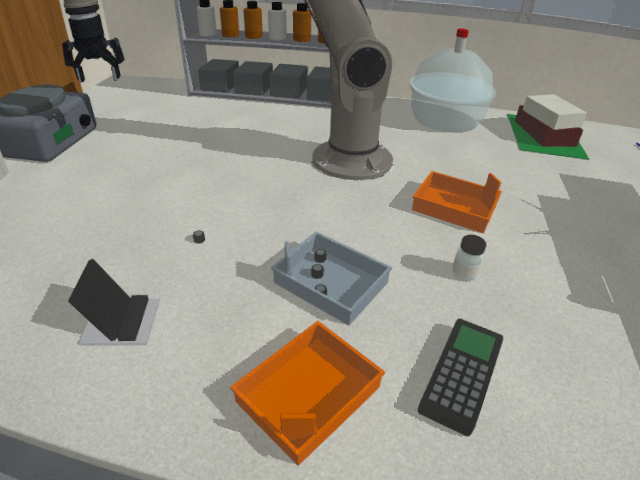

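The top view shows three totes: orange at (300,115), orange at (183,388) and grey at (305,225). The grey one is meant. Its tab stands at the right-hand corner (350,213), so the caps' corner is at (254,238). The stray cap stands alone at (446,255), the jar is at (178,266), the keypad at (195,155) and the holder at (465,140).

```bash
cat >loc.py <<'E'
from h import *
def tote(c):
    hsv=cv2.cvtColor(c["pixels"],cv2.COLOR_RGB2HSV); W=cloud(c)
    m=((hsv[...,0]>95)&(hsv[...,0]<125)&(hsv[...,1]>35)).astype(np.uint8)
    m[:120]=0
    m=cv2.morphologyEx(m,cv2.MORPH_OPEN,np.ones((3,3)))
    n,l,s,_=cv2.connectedComponentsWithStats(m); i=1+s[1:,4].argmax()
    return l==i,s[i],W
if __name__=="__main__":
    import pickle
    C=pickle.load(open("c0.pkl","rb")); c=C["top"]
    m,s,W=tote(c); print(s)
    rim=m&(W[...,2]>.030)&(W[...,2]<.052); p=W[rim]
    (ctr,sz,a)=cv2.minAreaRect(np.float32(p[:,:2]*1000)); print("rim",ctr,sz,a,cv2.boxPoints((ctr,sz,a)))
    t=m&(W[...,2]>.06); print("tab",t.sum(),W[t].mean(0),W[t].max(0),W[t].min(0), cv2.minAreaRect(np.float32(W[t][:,:2]*1000)))
    # outline by rays on rim plane
    cn=max(cv2.findContours(m.astype(np.uint8),0,1)[0],key=cv2.contourArea)
    # stray
    g=c["pixels"].max(2); 
    for b in[(430,240,462,270)]:
        w=W[b[1]:b[3],b[0]:b[2]]; k=w[...,2]>.013; print("stray top",k.sum(),w[k].mean(0),cv2.minEnclosingCircle(np.float32(w[k][:,:2]*1000)))
        w=g[b[1]:b[3],b[0]:b[2]]
    w=W[255:280,160:192]; k=w[...,2]>.07; print("jar",w[k].mean(0))
    w=W[95:180,420:505]; k=w[...,2]>.02; print("holder",w[k].min(0),w[k].max(0))
    a=c["pixels"][165:285,240:480,::-1]
    cv2.imwrite("pics/crop.png",cv2.convertScaleAbs(cv2.resize(a,None,fx=3.3,fy=3.3,interpolation=2),alpha=1.6))
E
python3 loc.py
```

```text
Traceback (most recent call last):
  File "loc.py", line 12, in <module>
    m,s,W=tote(c); print(s)
          ~~~~^^^
  File "loc.py", line 7, in tote
    n,l,s,_=cv2.connectedComponentsWithStats(m); i=1+s[1:,4].argmax()
                                                     ~~~~~~~~~~~~~~^^
ValueError: attempt to get argmax of an empty sequence
```

```bash
python3 - <<'E'
import pickle,cv2
c=pickle.load(open("c0.pkl","rb"))["top"]; h=cv2.cvtColor(c["pixels"],cv2.COLOR_RGB2HSV)
for u,v in[(300,235),(275,205),(320,192),(290,255),(346,212),(400,300),(50,200),(385,220)]: print(u,v,h[v,u],c["pixels"][v,u])
E
sed -i 's/>95)&(hsv\[...,0\]<125)&(hsv\[...,1\]>35)/>92)\&(hsv[...,0]<125)\&(hsv[...,1]>25)/' loc.py; python3 loc.py
```

```text
300 235 [102  28  90] [80 86 90]
275 205 [103  33  69] [60 65 69]
320 192 [18 14 94] [94 92 89]
290 255 [83 11 97] [93 97 96]
346 212 [96 35 72] [62 70 72]
400 300 [ 23   9 112] [112 111 108]
50 200 [45  6 83] [82 83 81]
385 220 [30  6 82] [82 82 80]
[ 280  195   72   61 2138]
rim (508.3034362792969, -51.05004119873047) (30.794967651367188, 111.80686950683594) 87.53836822509766 [[451.79028  -64.03224 ]
 [563.49396  -68.83439 ]
 [564.8166   -38.06784 ]
 [453.1129   -33.265694]]
tab 93 [ 0.51807204 -0.04618671  0.14882784] [0.55418939 0.00828017 0.96870742] [ 0.33505918 -0.05965128  0.06160344] ((441.7569274902344, -29.072032928466797), (26.96474266052246, 224.47998046875), 77.55573272705078)
stray top 105 [ 0.45238585 -0.2706654   0.03814955] ((399.27740478515625, -139.19442749023438), 160.8501434326172)
jar [0.43051858 0.29615737 0.08675262]
holder [ 0.33505918 -0.37734333  0.0200128 ] [0.76818766 0.00828017 0.96870742]
```

View pics/crop.png

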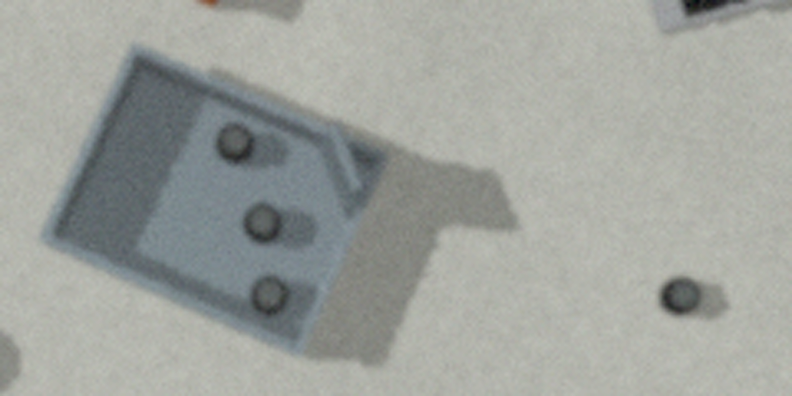

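The crop confirms it. The grey tote's rim corners are at crop (135,47), (41,238), (300,354) and (392,153). The tab stands inside the right corner, at about (345,158), with three caps inside and the lone stray at (682,296).

```bash
cat >est.py <<'E'
from h import *
import pickle
C=pickle.load(open("c0.pkl","rb")); c=C["top"]; W=cloud(c); ok=c["depth"]>0
px=lambda a:(np.float64(a)+.5)/3.3-.5+np.array([240,165])
q=ray(c,px([(135,47),(41,238),(300,354),(392,153)]),.042)[:,:2]; print("corners",q.round(4).tolist())
print("sides",np.linalg.norm(q-np.roll(q,-1,0),axis=1))
ctr=q.mean(0); ex=(q[3]-q[0]+q[2]-q[1]); a1=np.degrees(np.arctan2(ex[1],ex[0])); ey=(q[0]-q[1]+q[3]-q[2]); a2=np.degrees(np.arctan2(ey[1],ey[0]))-90
print("ctr",ctr,"yaw",a1,a2)
R=lambda d:np.array([[np.cos(np.radians(d)),-np.sin(np.radians(d))],[np.sin(np.radians(d)),np.cos(np.radians(d))]])
print("tab from model",ctr+R((a1*180+a2*140)/320)@[.069,.049])
print("tab top ends",ray(c,px([(330,125),(360,190)]),.086))
m=ok&(W[...,2]>.034)&(W[...,2]<.05)&(abs(W[...,0]-ctr[0])<.13)&(abs(W[...,1]-ctr[1])<.13)
print("depth rim",m.sum(),cv2.minAreaRect(np.float32(W[m][:,:2]*1000)))
m=ok&(W[...,2]>.06)&(abs(W[...,0]-ctr[0])<.13)&(abs(W[...,1]-ctr[1])<.13)
print("depth tab",m.sum(),W[m].mean(0),cv2.minAreaRect(np.float32(W[m][:,:2]*1000)))
m=np.zeros((480,640),bool); m[240:270,430:465]=1
d=m&(c["pixels"].max(2)<62); print("stray dark",d.sum(),ray(c,[np.argwhere(d).mean(0)[::-1]],.012))
d=m&ok&(W[...,2]>.013); print("stray depth",W[d].mean(0))
for n in[(235,142),(263,222),(270,295),(682,296)]: print("cap",ray(c,[px(n)],.018 if n[0]>600 else .022)[0])
E
python3 est.py
```

```text
corners [[0.6226, 0.0841], [0.4952, 0.1449], [0.4175, -0.0212], [0.5484, -0.0841]]
sides [0.14120628 0.18330745 0.14516458 0.18387928]
ctr [0.52091878 0.03095014] yaw -114.44131001549619 -115.58049064677854
tab from model [ 0.5362548 -0.0522773]
tab top ends [[ 0.55668603 -0.04136131  0.086     ]
 [ 0.51493543 -0.0590385   0.086     ]]
depth rim 954 ((522.2260131835938, 32.574920654296875), (186.7071075439453, 147.11412048339844), 65.18247985839844)
depth tab 120 [ 0.53539677 -0.05005633  0.08201883] ((536.9488525390625, -50.400390625), (45.77519607543945, 7.741601467132568), 19.919078826904297)
stray dark 81 [[ 0.45407501 -0.27809356  0.012     ]]
stray depth [ 0.45466404 -0.27608182  0.02008047]
cap [0.56188591 0.01889723 0.022     ]
cap [0.5072394  0.00100416 0.022     ]
cap [ 0.45843493 -0.00284393  0.022     ]
cap [ 0.45387593 -0.27756957  0.018     ]
```

```bash
python3 -m jog '[[36.8,-29,12,-1.66],[36.8,-29,12,-1.66],[36.8,-29,12,-1.66],[36.8,-29,12,-1.66],[36.8,-29,12,-1.66],[36.8,-29,12,-1.66],[36.8,-29,12,-1.66],[36.8,-29,12,-1.66],[36.8,-29,12,-1.66],[36.8,-29,12,-1.66],[36.8,-29,12,-1.66],[36.8,-29,12,-1.66],[36.8,-29,12,-1.66],[36.8,-29,12,-1.66],[36.8,-29,12,-1.66],[36.8,-29,12,-1.66],[36.8,-29,12,-1.66],[36.8,-29,12,-1.66]]' -1 30
python3 - <<'E'
from h import *
o=bot.get_obs(); print(o["q"].round(3) if hasattr(o["q"],"round") else o["q"],o["tool_rot"])
c=bot.read_camera("wrist"); save(c,"w1.png"); W=cloud(c); P=np.array(c["pose"]); print(P.round(3))
g=cv2.GaussianBlur(c["pixels"].max(2),(5,5),0); g[:]=g
m=((c["depth"]>0)&(W[...,2]>.014)&(W[...,2]<.024)&(np.hypot(W[...,0]-.454,W[...,1]+.277)<.03))
print(m.sum(),W[m].mean(0) if m.any() else "", cv2.minEnclosingCircle(np.float32(W[m][:,:2]*1000)) if m.any() else "")
E
```

```text
t: 1.6
eef_pos: [0.4546, -0.2775, 0.1113]
tool_rot: [0.0, 0.574, 0.819, -0.0]
contact_force: [-0.1, -0.1, -0.5]
gripper_width: 1.003
grasp_force: 0.0
[ 0.805  0.438 -0.464  1.977  0.271  0.787  0.534] [ 2.58206595e-05  5.73984005e-01  8.18866501e-01 -1.17286498e-04]
[[ 0.94   0.322  0.11   0.426]
 [ 0.34  -0.89  -0.303 -0.2  ]
 [ 0.     0.322 -0.947  0.254]
 [ 0.     0.     0.     1.   ]]
1012 [ 0.45421169 -0.27658125  0.01970025] ((454.7532653808594, -277.76287841796875), 12.69370174407959)
```

View pics/w1.png

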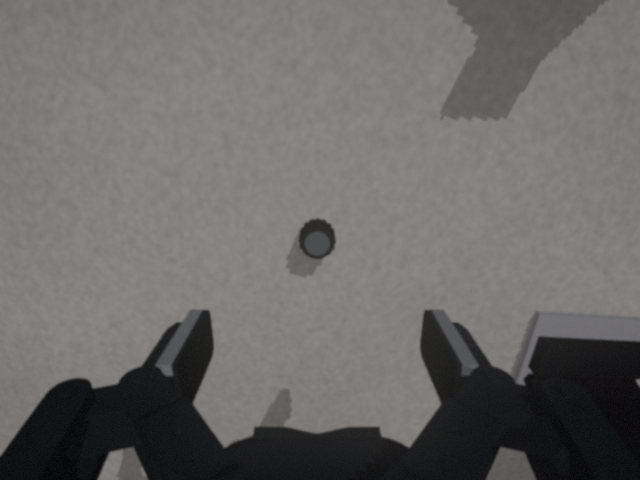

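The cap sits at (317,240), midway between the open fingers, and the depth puts it within 1 mm of the tool axis. I'm descending and gripping.

```bash
python3 -m jog '[[0,0,4,0],[0,0,8,0],[0,0,10.7,0],[0,0,10.7,0],[0,0,10.7,0],[0,0,10.7,0]]' && python3 -m jog '[[0,0,0,0],[0,0,0,0],[0,0,0,0],[0,0,0,0],[0,0,0,0],[0,0,0,0],[0,0,0,0],[0,0,0,0],[0,0,0,0],[0,0,0,0]]' 1 30 && python3 -m jog '[[0,0,-4,0],[0,0,-8,0],[0,0,-10,0],[0,0,-10,0],[0,0,-10,0]]'
```

```text
t: 2.15
eef_pos: [0.4559, -0.2775, 0.0057]
tool_rot: [0.001, 0.573, 0.819, 0.0]
contact_force: [0.9, 0.3, 0.7]
gripper_width: 1.001
grasp_force: 0.0
t: 2.98
eef_pos: [0.4551, -0.2774, 0.0049]
tool_rot: [0.0, 0.573, 0.819, -0.0]
contact_force: [-0.8, -0.2, 6.8]
gripper_width: 0.261
grasp_force: 29.2
t: 3.4
eef_pos: [0.4555, -0.2776, 0.1054]
tool_rot: [0.001, 0.573, 0.819, -0.0]
contact_force: [-1.5, -0.2, -0.3]
gripper_width: 0.267
grasp_force: 29.6
```

```bash
python3 -m jog '[[0,0,-4,0],[3,2,-5,0],[30.3,19.5,-5,0],[30.3,19.5,-5,0],[30.3,19.5,-5,0],[30.3,19.5,-5,0],[30.3,19.5,-5,0],[30.3,19.5,-5,0],[30.3,19.5,-5,0],[30.3,19.5,-5,0],[30.3,19.5,-5,0],[30.3,19.5,-5,0],[30.3,19.5,-5,0],[30.3,19.5,-5,0],[30.3,19.5,-5,0],[30.3,19.5,-5,0]]' 
python3 - <<'E'
from h import *
c=bot.read_camera("scene"); save(c,"s2.png",(180,150,460,370),2.8)
E
```

```text
t: 4.73
eef_pos: [0.534, 0.0728, 0.154]
tool_rot: [0.0, 0.574, 0.819, -0.0]
contact_force: [-0.3, -0.2, 0.2]
gripper_width: 0.261
grasp_force: 29.6
```

View pics/s2.png

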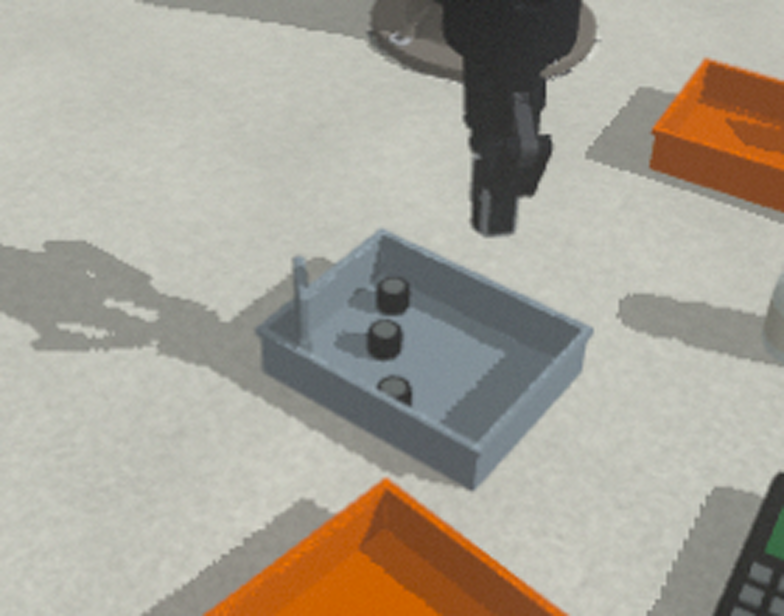

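The carried cap hangs above the tote (fingertips at (495,230)). The three caps inside are at (393,295), (384,340) and (393,392), away from the drop spot. I'm lowering and releasing with a partial opening.

```bash
python3 -m jog '[[0,0,4,0],[0,0,8,0],[0,0,12,0],[0,0,14.3,0],[0,0,14.3,0],[0,0,14.3,0],[0,0,14.3,0]]' && python3 -m jog '[[0,0,0,0],[0,0,0,0],[0,0,0,0],[0,0,0,0],[0,0,0,0],[0,0,0,0]]' 0 30 && python3 -m jog '[[0,0,-4,0],[0,0,-8,0],[0,0,-12,0],[0,0,-12,0],[0,0,-12,0]]' -0.4
python3 - <<'E'
from h import *
import pickle
c=bot.read_camera("scene"); save(c,"s3.png",(180,150,460,370),2.8)
E
```

```text
t: 5.37
eef_pos: [0.5353, 0.0746, 0.0128]
tool_rot: [0.001, 0.573, 0.819, 0.001]
contact_force: [-0.4, 0.0, 0.8]
gripper_width: 0.262
grasp_force: 34.5
t: 5.87
eef_pos: [0.5343, 0.0743, 0.0116]
tool_rot: [0.0, 0.573, 0.819, 0.0]
contact_force: [1.1, -0.2, -1.1]
gripper_width: 0.502
grasp_force: 0.0
t: 6.28
eef_pos: [0.5359, 0.0747, 0.1339]
tool_rot: [0.002, 0.573, 0.819, 0.002]
contact_force: [-0.6, -0.4, -0.6]
gripper_width: 0.698
grasp_force: 0.0
```

View pics/s3.png

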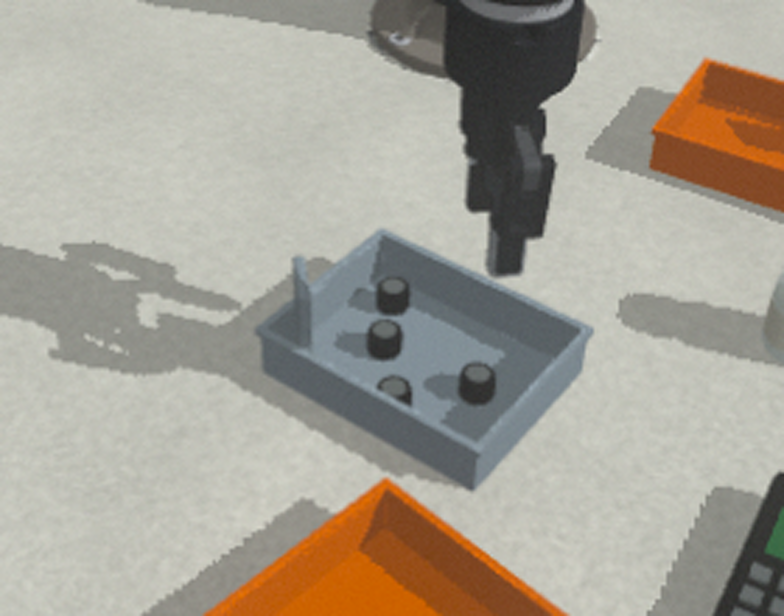

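The stray now stands inside the tote at (477,383), released, with the tote flat. Next I go above the tab with the fingers across its 46 mm width: the tote can then hinge about the closing line, the only way to tip it since the tool cannot tilt.

```bash
python3 -m jog '[[-11.8,-4.2,-2,0],[-11.8,-4.2,-2,0],[-11.8,-4.2,-2,0],[-11.8,-4.2,-2,0],[-11.8,-4.2,-2,0],[-11.8,-4.2,-2,0],[-11.8,-4.2,-2,0]]' -1 30
python3 - <<'E'
from h import *
o=bot.get_obs()
c=bot.read_camera("wrist"); save(c,"w4.png"); W=cloud(c)
m=(c["depth"]>0)&(W[...,2]>.078)&(W[...,2]<.092)&(np.hypot(W[...,0]-.536,W[...,1]+.051)<.032)
p=W[m]; print(m.sum(),p.mean(0),cv2.minAreaRect(np.float32(p[:,:2]*1000)))
r=cv2.minAreaRect(np.float32(p[:,:2]*1000))[0]; d=np.array(r)/1000-o["eef_pos"][:2]
a=np.radians(110); print("shift tool x,y cm",100*d@[np.cos(a),np.sin(a)],100*d@[np.sin(a),-np.cos(a)])
E
```

```text
t: 6.92
eef_pos: [0.5345, -0.0492, 0.1504]
tool_rot: [-0.001, 0.572, 0.82, -0.0]
contact_force: [0.1, -0.2, 1.1]
gripper_width: 0.998
grasp_force: 0.0
1131 [ 0.53564104 -0.04914015  0.08461636] ((536.0218505859375, -50.36094665527344), (46.021209716796875, 8.696121215820312), 20.348676681518555)
shift tool x,y cm -0.16167370057789116 0.10643274042662117
```

View pics/w4.png

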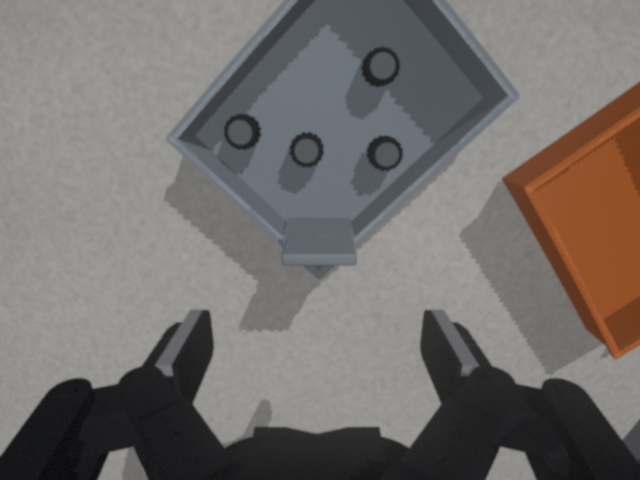

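The wrist view shows the tab's top edge at (282..356, 260), centred and square between the fingers; all four caps are in the tote. I'm going down and closing lightly.

```bash
python3 -m jog '[[-0.15,0.1,4,0],[-0.15,0.1,8,0],[-0.15,0.1,10.1,0],[-0.15,0.1,10.1,0],[-0.15,0.1,10.1,0],[-0.15,0.1,10.1,0]]' && python3 -m jog '[[0,0,0,0],[0,0,0,0],[0,0,0,0],[0,0,0,0],[0,0,0,0],[0,0,0,0],[0,0,0,0],[0,0,0,0]]' 1 30 && python3 -m jog '[[0,0,-0.5,0],[0,0,-1,0],[0,0,-1.5,0],[0,0,-2,0],[0,0,-2.5,0],[0,0,-3,0],[0,0,-3,0],[0,0,-3,0]]' 
cat >tilt.py <<'E'
from h import *
import sys
c=bot.read_camera("scene"); W=cloud(c); o=bot.get_obs()
x,y=o["eef_pos"][:2]; hsv=cv2.cvtColor(c["pixels"],cv2.COLOR_RGB2HSV)
m=(c["depth"]>0)&(np.hypot(W[...,0]-x+.01,W[...,1]-y-.09)<.14)&(hsv[...,0]>92)&(hsv[...,0]<125)&(hsv[...,1]>25)
p=W[m]; print("tote pts",len(p),"zmin/max",np.percentile(p[:,2],[.5,99.5]))
# dominant plane through floor/walls: RANSAC for largest plane with normal near vertical
rng=np.random.default_rng(0); best=(0,)
for _ in range(800):
    a,b,d=p[rng.integers(len(p),size=3)]; n=np.cross(b-a,d-a); l=np.linalg.norm(n)
    if l<1e-5: continue
    n/=l; n*=np.sign(n[2])
    if n[2]<.5: continue
    k=(abs((p-a)@n)<.002).sum()
    if k>best[0]: best=(k,n,a)
print("floor inl",best[0],"tilt deg",np.degrees(np.arccos(best[1][2])),"n",best[1].round(3))
if len(sys.argv)>1: save(c,sys.argv[1],(180,110,460,330),2.8)
E
python3 tilt.py s5.png
```

```text
t: 7.47
eef_pos: [0.5377, -0.0507, 0.0515]
tool_rot: [0.001, 0.573, 0.82, 0.001]
contact_force: [0.1, -0.1, 0.7]
gripper_width: 0.998
grasp_force: 0.0
t: 8.13
eef_pos: [0.5374, -0.0521, 0.0515]
tool_rot: [0.001, 0.573, 0.819, 0.0]
contact_force: [-2.1, 0.1, 6.9]
gripper_width: 0.534
grasp_force: 30.6
t: 8.8
eef_pos: [0.537, -0.052, 0.0807]
tool_rot: [0.0, 0.573, 0.819, 0.0]
contact_force: [0.6, -0.4, -2.1]
gripper_width: 0.532
grasp_force: 31.3
tote pts 4883 zmin/max [0.00449383 0.22052066]
floor inl 1842 tilt deg 8.312693251609117 n [-0.046  0.137  0.989]
```

View pics/s5.png

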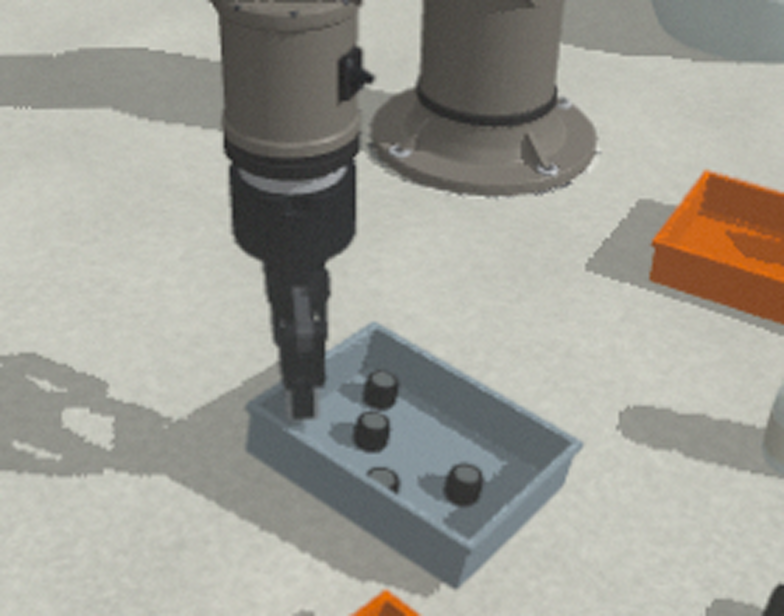

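The hinge works: the foot corner at (458,585) stays on the bench and the tilt is 8.3° in the right direction. I'm following the arc up to about 34°.

```bash
python3 -m jog '[[0.4,0,-0.6,0],[0.8,0,-1.2,0],[1.2,0,-1.8,0],[1.6,0,-2.4,0],[2.1,0,-3,0],[2.6,0,-3.6,0],[3.2,0,-4.2,0],[3.8,0,-4.8,0],[4.4,0,-5.4,0],[5,0,-6,0],[5.5,0,-6.5,0],[6,0,-7,0],[6,0,-7,0],[6,0,-7,0],[6,0,-7,0]]'
python3 tilt.py
python3 -m jog '[[0,0,0,0],[0,0,0,0],[0,0,0,0],[0,0,0,0],[0,0,0,0],[0,0,0,0],[0,0,0,0],[0,0,0,0]]' 1 115
python3 -m jog '[[0,0,-0.4,0],[0,0,-0.8,0],[0,0,-1.2,0],[0,0,-1.6,0],[0,0,-2,0],[0,0,-2.5,0],[0,0,-3,0],[0,0,-3.5,0],[0,0,-4,0],[0,0,-4,0],[0,0,-4,0],[0,0,-4,0]]'
python3 tilt.py s6.png
```

```text
t: 10.1
eef_pos: [0.5159, 0.004, 0.1501]
tool_rot: [-0.0, 0.573, 0.819, -0.0]
contact_force: [-0.3, 0.2, -3.0]
gripper_width: 0.535
grasp_force: 31.2
tote pts 4600 zmin/max [0.03111537 0.40211207]
floor inl 1117 tilt deg 31.904187634487275 n [-0.191  0.493  0.849]
t: 10.82
eef_pos: [0.516, 0.0044, 0.1503]
tool_rot: [0.0, 0.573, 0.819, -0.0]
contact_force: [0.9, -0.4, -3.4]
gripper_width: 0.51
grasp_force: 117.2
t: 11.82
eef_pos: [0.5159, 0.0044, 0.1902]
tool_rot: [-0.0, 0.573, 0.819, -0.0]
contact_force: [0.7, -0.1, -4.3]
gripper_width: 0.516
grasp_force: 117.3
tote pts 5098 zmin/max [0.07097616 0.43319925]
floor inl 1084 tilt deg 31.2355182187293 n [-0.186  0.484  0.855]
```

View pics/s6.png

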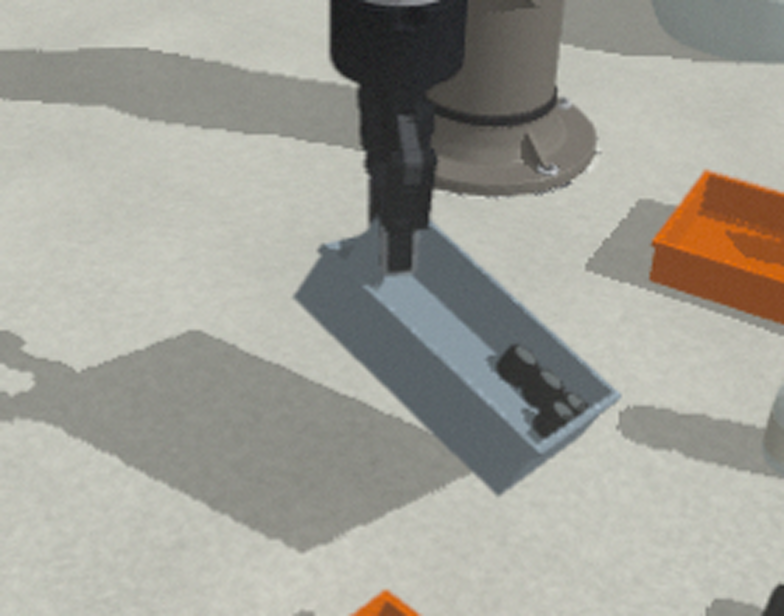

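The tote hangs still in the air at about 31°, and the caps are clustered near its low corner, around (545,390). I'll check their distances to the corner and the foot height numerically before handing in.

```bash
cat >chk.py <<'E'
from h import *
o=bot.get_obs(); th=np.radians(31.5); h=np.radians(-70)
d=np.array([np.cos(h)*np.cos(th),np.sin(h)*np.cos(th),np.sin(th)]); w=np.array([-np.sin(h),np.cos(h),0])*-1
n=np.cross(d,-w); n*=np.sign(n[2]); s=2**-.5
ex=(d+w)*s; ey=(d-w)*s; R=np.c_[ex,ey,n]; print("det",np.linalg.det(R))
org=o["eef_pos"]+np.array([0,0,.021])-R@[.069,.049,.068]
print("foot",org+R@[-.09,-.07,0])
for name in("scene","top"):
    c=bot.read_camera(name); W=cloud(c); L=(W-org)@R
    g=c["pixels"].max(2)
    m=(c["depth"]>0)&(abs(L[...,0])<.088)&(abs(L[...,1])<.068)&(L[...,2]>.002)&(L[...,2]<.032)&(g<70)
    mm=(L[...,2]>.017)&m; print(name,m.sum(),"tote-frame range",(1000*L[m]).min(0).round(),(1000*L[m]).max(0).round())
    fl=(c["depth"]>0)&(abs(L[...,0])<.08)&(abs(L[...,1])<.06)&(abs(L[...,2]-.003)<.008)&(g>70); print(" floor z",np.median(L[fl][:,2]) if fl.any() else 0, fl.sum())
    # occupancy in tote frame, -x,-y quadrant, 2 px per mm
    for thr in (.019,):
        k=(c["depth"]>0)&(abs(L[...,0])<.1)&(abs(L[...,1])<.08)&(L[...,2]>.002)&(L[...,2]<.035)
        im=np.zeros((160*4,200*4,3),np.uint8)
        for q,px in zip(L[k],c["pixels"][k]): cv2.circle(im,(int((q[0]+.1)*4000),int((.08-q[1])*4000)),3,tuple(int(v) for v in px[::-1]),-1)
        P=lambda x,y:(int((x+.1)*4000),int((.08-y)*4000))
        cv2.circle(im,P(-.087,-.067),360,(0,0,255),1); cv2.rectangle(im,P(-.087,.067),P(.087,-.067),(0,255,0),1)
        cv2.imwrite(f"pics/occ_{name}.png",cv2.resize(im,(500,400)))
a=[cv2.imread(f"pics/occ_{n}.png") for n in("scene","top")]
cv2.imwrite("pics/occ.png",cv2.resize(np.hstack(a),(800,320)))
E
python3 chk.py
```

```text
det 1.0
foot [0.49718623 0.13811586 0.0503364 ]
scene 285 tote-frame range [-82. -61.   2.] [-17. -20.  18.]
 floor z -0.0036771931837578046 775
top 487 tote-frame range [-88. -68.   2.] [77. 56. 32.]
 floor z -0.0021837047665533363 2193
```

View pics/occ.png

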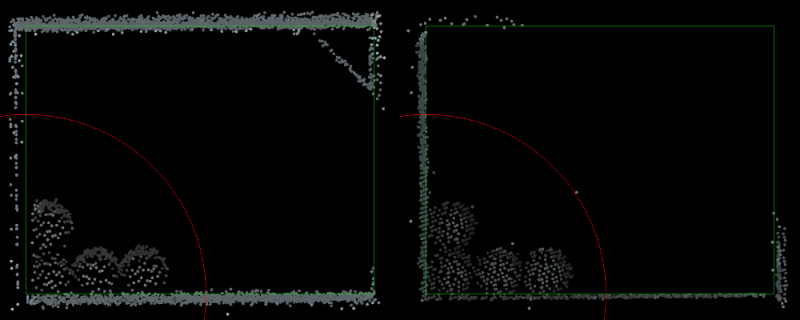

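In the tote-frame map, all four caps lie in the (-x,-y) corner, the farthest centre about 65 mm away and inside the 90 mm arc. The foot is about 5 cm up. Handing in.

```bash
python3 -c "
from station import bot; print(bot.hand_in())"
```

```text
the job is handed in; nothing more can be done
None
```

The job is handed in, with no verdict shown: the stray cap was released in the flat tote, and the tote is held about 5 cm up, tipped about 31° by my measurement, with all four caps within about 65 mm of the far corner.

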